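# Fit the flat-shafted tube carrier to the rotary mixer

## Task

Take the tube carrier with the orange grip, the one with the flat-sided shaft, out of the parking rack, turn it until its shaft matches the slot in the mixer's hub, and lower the shaft through the slot until the carrier's disc rests flat on the hub; do not let it drop. Then let go and leave it there. Leave the blue-gripped carrier where it is in the rack.

Things in the scene. Friction and masses are not known exactly. Their poses are not given: they have to be found in the camera images.
- carrier_flat: Loose, 0.15 kg, stands in one of the rack's holes: white disc 72 mm across, 6 thick; on it an orange grip block 20 (x) by 36 (y) by 42 mm tall; below it a steel flat-sided shaft with rounded ends, 16 (x) by 44 (y), 42 mm long. Origin on the axis at the disc's underside, z up: grip top 48 mm above it, shaft end 42 mm below.
- carrier_round: The carrier to leave: same disc and grip block, but the grip is blue and the shaft round, 38 mm in diameter. Origin and axes as for the other one. It stands in the other hole of the rack, 110 mm away centre to centre.
- rack: Fixed parking rack: aluminium plate 100 (x) by 210 mm (y), its top 65 mm above the table, on grey side cheeks, with two round 54 mm holes at y = +55 and -55 mm; the carriers' discs rest on it. Origin on the table under the plate's centre, z up.
- slot (a point): Slot mouth's centre, on top of the fixed mixer's dark hub plate (74 x 90 mm), 66 mm above the table; z up. Slot 26 mm along x, 54 mm along y, 56 mm deep; half a turn makes no difference. The mixer is a white box with a blue stripe, 60 mm high, 130 mm along y, reaching 89 mm to -x and 61 mm to +x of this point.
Mind the look-alikes: they are no part of the job. Leave any turquoise look-alike of the carrier_flat alone.

How it is judged:
By the outcome, as a careful person would: the job done as asked, in the order asked, and still so for the second after the job is handed in, with the robot touching nothing.
It also fails if it takes over 32 s, if anything falls off the work surface, if the arm or the gripper's body presses on something with over 40 N, if the wrist force passes 120 N, or if a joint passes its speed limit or range.

## Robot

A 6-joint arm with a two-finger parallel gripper is mounted at the origin on the work surface; the furniture and walls round the work are solid. World frame = base frame: x ahead of the robot, y to its left, z up, the work surface at z = 0. Lengths are in m, angles in rad, forces in N, time in s.
With the tool pointing down it reaches from about 0.3 to 0.875 m from the base axis. Payload 6.4 kg.
Tool frame: the origin (TCP) lies midway between the tips of the shut fingers; the grasp point (between the pads) lies r.grip_depth behind it (r.grip_depth is the distance from the TCP to the grasp point, in m); z points along the fingers, y is the line along which they close (so a half turn about z gives the same grasp; the last joint's range is limited). The gripper opens to 85 mm and grips with 20 to 120 N. Pads are 22 mm wide; open, the fingers measure 114 mm over their backs; the gripper's body (76 mm by 85 mm) begins 54 mm behind the grasp point. The pads swing forward as they close: fully open they stand 13 mm farther back than shut.
Start: joints at [-1.503, 0.181, 1.607, -0, 1.354, -0.206], TCP at [0.155, -0.554, 0.231] pointing down, gripper open.
Joint ranges: [-2.99, 2.99], [-0.89, 2.07], [0.3, 2.58], [-1.14, 4.28], [0, 2.63], [-3.12, 3.12]. Speed limits (rad/s): [2.57, 2.57, 3.01, 3.14, 3.14, 3.14].

## Interface

Orientations are given as a rotation vector (axis times angle).
In Python, from bench import r gives the robot as it stands.
- The arm moves only by the tool step_arm, never from a script. Its argument "plan" is a list of rows, each an object of numbers: "fingers": the gripper's target within -1 to 1 (shut at 1, half-way at 0, fully open at -1); "dx", "dy", "dz": the shift along the tool's x, y, z in m; "wx", "wy", "wz": the turn, a rotation vector about the tool's x, y, z in degrees. In form: [{"fingers": .., "dx": .., "dy": .., "dz": .., "wx": .., "wy": .., "wz": ..}, ...]. A call has 1 to 12 rows; each row shifts and turns the commanded pose from where the row before left it, along the tool's axes as they then stand; what a row does not reach is not made up. A row lasts 1/8 s, in which the tool goes at most 62.5 mm and 10.7 degrees, less where a joint would pass 70% of its speed; a pose out of reach is approached as far as the arm can. A call is refused whole if a number of a shift passes 0.0625 or a number of a turn 10.7, either way. A call with a gripper value outside its range is refused whole. The fingers move at their own pace and stop on an object; "squeeze" is the grip in N (left out, the last holds). Time passes only in rows, so rows that do not move let the fingers close. It gives the time, the measured TCP pose, the force, the opening and the grip force at its end, in the units of the state.
- r.read_state(): the state, without advancing time (a new reading comes with each control period).
- r.grab_frame(name): name is "scene" or "side" or "wrist"; returns the picture (480x640x3 uint8, blue, green, red); there is no depth.
- r.camera_model(name): a dict with "K" (3x3 intrinsics, pixels), "rvec" (rotation vector, rad) and "tvec" (3), from world to camera coordinates, as OpenCV has them; the wrist camera has in their place "mount" (4x4, takes a point from camera to tool coordinates, whose origin is the TCP and whose axes are the flange's). Camera axes: x right, y down, z forward; pixel columns grow to the right and rows downward; lengths in m; the calibration is good to about 2 mm. A picture is of the moment at which its call begins: read the wrist's pose just before it. camera_model takes no time and is no camera call.
- r.job_done(): hands the job in; it is judged then, once.
The state is a dict: "t": time; "q": joint angles; "dq": joint speeds; "tau": joint torques, N m; "tcp_pos": TCP position; "tcp_rot": TCP orientation; "wrist_force": force on the tool from outside, world axes, zero at the start; "torque": the same for the moment, N m; "grip_width": finger opening in m; "gripper_force": force on a finger pad.
Only numpy, scipy, OpenCV 4.12 (cv2) and the standard library are available. Lean on these libraries where they do the work, as an engineer would, in place of code of your own. Each camera call takes 0.05 s, during which the arm holds its last target. There are 200 camera calls.

## Working session

There is one attempt and no reset: what is moved stays moved. The work goes in short steps, Python scripts to look and compute and a tool call to move; the robot and the scene stay as the last step left them, time stands still between calls to the robot, and variables do not carry over. Pictures are saved under pics/ and viewed, at most 10 in all, crops included, and the job is handed in when it is done.

Besides the shell and the picture viewer there is one more tool, called after "Call:" by a JSON object that holds its "api" and its "payload", one argument or row to a line. step_arm: Moves the arm, as the interface text tells. Its arguments: {"type":"object","properties":{"plan":{"type":"array","items":{"type":"object","properties":{"fingers":{"type":"number"},"dx":{"type":"number"},"dy":{"type":"number"},"dz":{"type":"number"},"wx":{"type":"number"},"wy":{"type":"number"},"wz":{"type":"number"}}}},"squeeze":{"type":"number"}},"required":["plan"]}

```bash
mkdir -p pics; cat > h.py <<'E'
import numpy as np, cv2
from bench import r
R=lambda v: cv2.Rodrigues(np.array(v,float))[0]
def cam(n,s=None):
    m=r.camera_model(n);K=np.array(m["K"])
    if n=="wrist":
        s=s or r.read_state();M=np.array(m["mount"]);T=np.eye(4);T[:3,:3]=R(s["tcp_rot"]);T[:3,3]=s["tcp_pos"];W=T@M
        return K,W[:3,:3],W[:3,3]
    A=R(np.ravel(m["rvec"]));return K,A.T,-A.T@np.ravel(m["tvec"])
def ray(c,px,z):
    K,A,o=c;d=A@np.linalg.inv(K)@np.array([px[0],px[1],1.]);return o+d*(z-o[2])/d[2]
def proj(c,P):
    K,A,o=c;p=K@(A.T@(np.array(P)-o));return p[:2]/p[2]
E
python3 - <<'E'
from h import *
for n in("scene","side","wrist"):
    cv2.imwrite(f"pics/{n}0.png",r.grab_frame(n))
    c=cam(n);print(n,c[2].round(3),c[1][:,2].round(2))
print(r.grip_depth,r.read_state())
E
```

```text
scene [-0.446 -0.762  0.556] [ 0.79  0.48 -0.39]
side [ 0.414 -1.241  0.927] [ 0.06  0.78 -0.62]
wrist [ 0.232 -0.531  0.373] [-0.3  -0.08 -0.95]
0.0187 {'t': 0.15, 'q': array([-1.50330089e+00,  1.81405405e-01,  1.60778809e+00,  1.28186939e-05,
        1.35384293e+00, -2.06283614e-01]), 'dq': array([ 0.00114781, -0.00091686, -0.00369716, -0.0015227 , -0.00083159,
        0.00099778]), 'tau': array([ 1.45497102e-03, -4.45263255e+01, -3.51690745e+01, -2.65212448e-04,
        5.83176065e-03, -1.85980929e-05]), 'tcp_pos': array([ 0.15546299, -0.55312421,  0.23056671]), 'tcp_rot': array([-3.11077847e+00, -4.28508549e-01, -1.76782398e-04]), 'wrist_force': array([ 0.22598687,  0.58563546, -0.3492314 ]), 'torque': array([-0.0270562 , -0.00211109, -0.01478698]), 'gripper_force': 0.0, 'grip_width': 0.08538480688105382}
```

View pics/scene0.png

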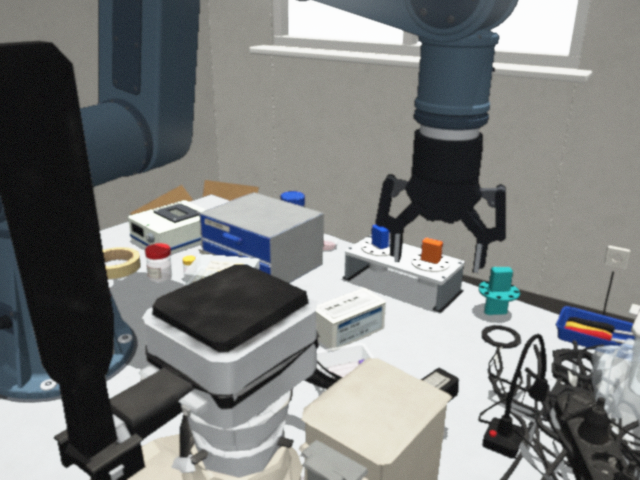

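View pics/side0.png

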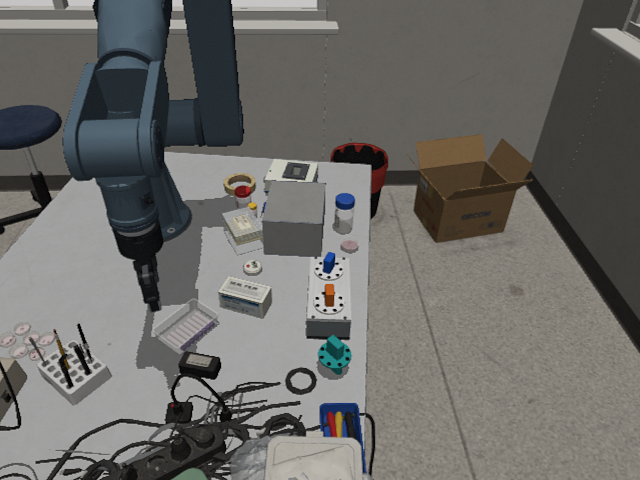

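The candidates are orange (scene 431,250; side 329,295), blue (380,237; 329,262) and turquoise (500,290; 335,350). I choose orange, the one in the rack. The mixer's dark hub is probably at scene (180,213), side (293,172).

```bash
python3 - <<'E'
from h import *
S=cam("side");C=cam("scene")
for n,p in(("orange grip mid",(329,295)),("blue",(329,262)),("turq",(335,345))):print(n,ray(S,p,.095).round(3))
for p in((293,172),):print("hub side",ray(S,p,.066).round(3))
print("hub scene",ray(C,(180,213),.066).round(3))
print("orange scene",ray(C,(431,250),.095).round(3))
a=cv2.imread("pics/side0.png");b=cv2.imread("pics/scene0.png")
x=cv2.resize(a[140:350,220:380],None,fx=2.8,fy=2.8,interpolation=cv2.INTER_CUBIC)
y=cv2.resize(b[180:270,110:250],None,fx=2.5,fy=2.5,interpolation=cv2.INTER_CUBIC)
o=np.zeros((588,800,3),np.uint8);o[:588,:448]=x[:588];o[:225,450:800]=y
o[240:480,455:775]=cv2.resize(cv2.imread("pics/wrist0.png"),(320,240));cv2.imwrite("pics/crop0.png",o)
E
```

```text
orange grip mid [ 0.501 -0.427  0.095]
blue [ 0.509 -0.315  0.095]
turq [ 0.503 -0.57   0.095]
hub side [0.429 0.152 0.066]
hub scene [0.431 0.155 0.066]
orange scene [ 0.496 -0.424  0.095]
```

View pics/crop0.png

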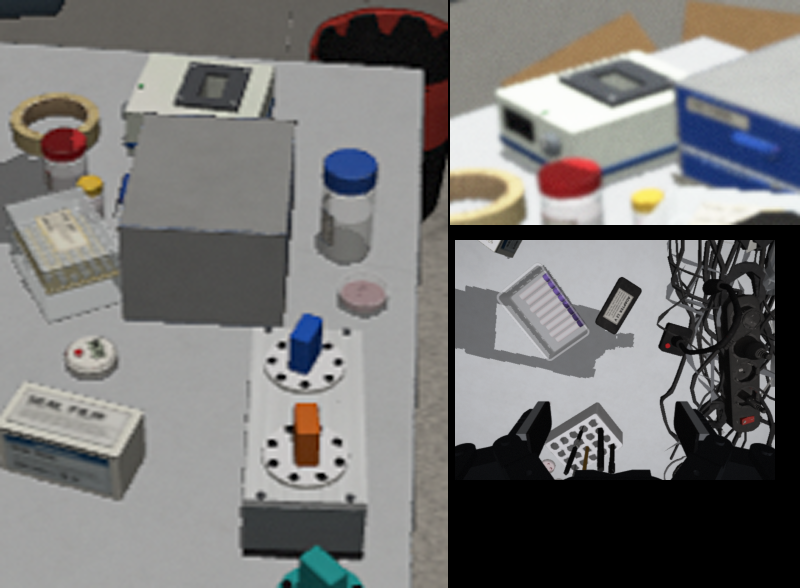

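The crop confirms the orange carrier is in the rack's near hole, the turquoise one is off the rack, and the mixer's dark hub with its grey slot is behind the grey box. Next I move above the orange one.

```bash
cat >> h.py <<'E'
def yaw(s): x=R(s["tcp_rot"])[:,0]; return np.degrees(np.arctan2(x[1],x[0]))
def plan(p,yt,n,s=None):
    s=s or r.read_state();y=yaw(s);d=(np.array(p)-s["tcp_pos"])/n;w=(yt-y)/n
    for i in range(n):
        a=np.radians(y+w*i);c,k=np.cos(a),np.sin(a)
        print(f'{{"dx":{d@[c,k,0]:.4f},"dy":{d@[k,-c,0]:.4f},"dz":{-d[2]:.4f},"wz":{-w:.2f}}},',end="")
    print()
E
python3 - <<'E'
from h import *
plan([.5,-.426,.25],90,8)
S=cam("side")
b=ray(S,(265,254),0);print("box foot",b.round(3))
for z in np.arange(.06,.2,.02):print(z.round(2),ray(S,(265,218),z).round(3),ray(S,(326,184),z).round(3),ray(S,(269,182),z).round(3))
E
```

```text
{"dx":0.0458,"dy":-0.0037,"dz":-0.0024,"wz":-9.29},{"dx":0.0457,"dy":0.0038,"dz":-0.0024,"wz":-9.29},{"dx":0.0445,"dy":0.0111,"dz":-0.0024,"wz":-9.29},{"dx":0.0422,"dy":0.0182,"dz":-0.0024,"wz":-9.29},{"dx":0.0387,"dy":0.0247,"dz":-0.0024,"wz":-9.29},{"dx":0.0342,"dy":0.0306,"dz":-0.0024,"wz":-9.29},{"dx":0.0288,"dy":0.0358,"dz":-0.0024,"wz":-9.29},{"dx":0.0226,"dy":0.0399,"dz":-0.0024,"wz":-9.29},
box foot [ 0.345 -0.169  0.   ]
0.06 [ 0.346 -0.083  0.06 ] [0.531 0.088 0.06 ] [0.353 0.105 0.06 ]
0.08 [ 0.347 -0.11   0.08 ] [0.528 0.058 0.08 ] [0.355 0.073 0.08 ]
0.1 [ 0.349 -0.136  0.1  ] [0.525 0.027 0.1  ] [0.356 0.042 0.1  ]
0.12 [ 0.35  -0.163  0.12 ] [ 0.523 -0.004  0.12 ] [0.357 0.011 0.12 ]
0.14 [ 0.352 -0.19   0.14 ] [ 0.52  -0.034  0.14 ] [ 0.359 -0.02   0.14 ]
0.16 [ 0.353 -0.216  0.16 ] [ 0.517 -0.065  0.16 ] [ 0.36  -0.051  0.16 ]
0.18 [ 0.355 -0.243  0.18 ] [ 0.515 -0.096  0.18 ] [ 0.362 -0.082  0.18 ]
0.2 [ 0.357 -0.27   0.2  ] [ 0.512 -0.126  0.2  ] [ 0.363 -0.113  0.2  ]
```

Call:
{"api": "step_arm", "payload": {
  "plan": [
    {"dx":0.046,"dy":-0.004,"dz":-0.0024,"wz":-9.3,"fingers":-1},
    {"dx":0.046,"dy":0.004,"dz":-0.0024,"wz":-9.3},
    {"dx":0.0445,"dy":0.011,"dz":-0.0024,"wz":-9.3},
    {"dx":0.042,"dy":0.018,"dz":-0.0024,"wz":-9.3},
    {"dx":0.0387,"dy":0.0247,"dz":-0.0024,"wz":-9.3},
    {"dx":0.0342,"dy":0.0306,"dz":-0.0024,"wz":-9.3},
    {"dx":0.029,"dy":0.036,"dz":-0.0024,"wz":-9.3},
    {"dx":0.0226,"dy":0.04,"dz":-0.0024,"wz":-9.3},
    {}
  ]
}}

```text
invalid input
```

```bash
python3 - <<'E'
from h import *
s=r.read_state();im=r.grab_frame("wrist");cv2.imwrite("pics/w1.png",im);c=cam("wrist",s)
print(s["t"],s["tcp_pos"],yaw(s))
h=cv2.cvtColor(im,cv2.COLOR_BGR2HSV)
for n,lo,hi in(("or",(4,140,80),(18,255,255)),("bl",(105,140,60),(125,255,255))):
    m=cv2.inRange(h,lo,hi);cs=cv2.findContours(m,0,1)[0];k=max(cs,key=cv2.contourArea)
    print(n,cv2.contourArea(k),cv2.minAreaRect(k))
    m2=np.zeros_like(m);cv2.drawContours(m2,[k],-1,255,-1)
    print(" median hsv/bright", np.percentile(h[m2>0][:,2],[10,50,90]))
    q=cv2.boxPoints(cv2.minAreaRect(k));print(*[ray(c,p,.113).round(3) for p in q])
E
```

```text
0.15 [ 0.15546299 -0.55312421  0.23056671] 15.68621308814207Traceback (most recent call last):
  File "<stdin>", line 6, in <module>
ValueError: max() iterable argument is empty
```

View pics/w1.png

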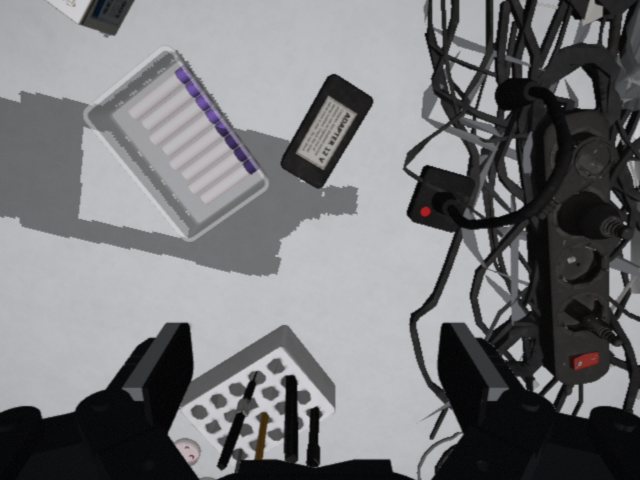

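The wrist picture is still from the start pose, with no carrier in it, because the move was refused. I'm retrying with complete rows.

Call:
{"api": "step_arm", "payload": {
  "plan": [
    {"fingers":-1,"dx":0.046,"dy":-0.004,"dz":-0.0024,"wx":0,"wy":0,"wz":-9.3},
    {"fingers":-1,"dx":0.046,"dy":0.004,"dz":-0.0024,"wx":0,"wy":0,"wz":-9.3},
    {"fingers":-1,"dx":0.0445,"dy":0.011,"dz":-0.0024,"wx":0,"wy":0,"wz":-9.3},
    {"fingers":-1,"dx":0.042,"dy":0.018,"dz":-0.0024,"wx":0,"wy":0,"wz":-9.3},
    {"fingers":-1,"dx":0.0387,"dy":0.0247,"dz":-0.0024,"wx":0,"wy":0,"wz":-9.3},
    {"fingers":-1,"dx":0.0342,"dy":0.0306,"dz":-0.0024,"wx":0,"wy":0,"wz":-9.3},
    {"fingers":-1,"dx":0.029,"dy":0.036,"dz":-0.0024,"wx":0,"wy":0,"wz":-9.3},
    {"fingers":-1,"dx":0.0226,"dy":0.04,"dz":-0.0024,"wx":0,"wy":0,"wz":-9.3},
    {"fingers":-1,"dx":0,"dy":0,"dz":0,"wx":0,"wy":0,"wz":0}
  ],
  "squeeze": 60
}}

```text
t: 1.32
tcp_pos: [0.503, -0.4238, 0.2501]
tcp_rot: [-2.214, -2.229, -0.001]
wrist_force: [-0.4, 0.2, -0.1]
grip_width: 0.0857
gripper_force: 0.0
```

```bash
cat > w.py <<'E'
from h import *
import sys
s=r.read_state();im=r.grab_frame("wrist");cv2.imwrite(sys.argv[1],im);c=cam("wrist",s)
print(s["t"],s["tcp_pos"],yaw(s))
h=cv2.cvtColor(im,cv2.COLOR_BGR2HSV)
for n,lo,hi in(("or",(4,140,80),(18,255,255)),("bl",(105,140,60),(125,255,255))):
    m=cv2.inRange(h,lo,hi);cs=cv2.findContours(m,0,1)[0]
    if not cs: continue
    k=max(cs,key=cv2.contourArea)
    print(n,cv2.contourArea(k),cv2.minAreaRect(k))
    m2=np.zeros_like(m);cv2.drawContours(m2,[k],-1,255,-1)
    print(" V", np.percentile(h[m2>0][:,2],[5,20,35,50,65,80,95]))
    print(*[ray(c,p,.113).round(3) for p in cv2.boxPoints(cv2.minAreaRect(k))])
E
python3 w.py pics/w2.png
```

```text
1.325 [ 0.50295852 -0.42383673  0.25013075] 90.3695417776151
or 1286.5 ((309.0, 222.0), (48.0, 28.0), 90.0)
 V [ 94. 110. 112. 113. 115. 187. 192.]
[ 0.489 -0.405  0.113] [ 0.508 -0.405  0.113] [ 0.508 -0.438  0.113] [ 0.489 -0.439  0.113]
bl 1894.0 ((322.2513427734375, 44.57208251953125), (32.50297927856445, 63.931121826171875), 25.463346481323242)
 V [ 78.  98. 101. 102. 104. 166. 181.]
[ 0.489 -0.324  0.113] [ 0.505 -0.292  0.113] [ 0.523 -0.3    0.113] [ 0.507 -0.332  0.113]
```

View pics/w2.png

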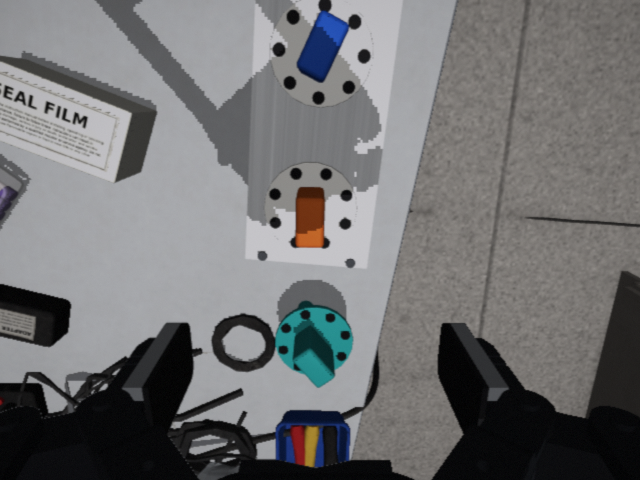

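The wrist view shows the orange grip's top face at (309,222), long axis along tool x. It measures 19 x 34 mm when cast to z=0.113, which fits 20 x 36. Its centre is (0.4985, -0.4215). The turquoise look-alike is at (315,360), outside the rack. I'm going down and grasping.

Call:
{"api": "step_arm", "payload": {
  "plan": [
    {"fingers":-1,"dx":0.0023,"dy":-0.0045,"dz":0.03,"wx":0,"wy":0,"wz":0},
    {"fingers":-1,"dx":0,"dy":0,"dz":0.04,"wx":0,"wy":0,"wz":0},
    {"fingers":-1,"dx":0,"dy":0,"dz":0.04,"wx":0,"wy":0,"wz":0},
    {"fingers":-1,"dx":0,"dy":0,"dz":0.035,"wx":0,"wy":0,"wz":0},
    {"fingers":-1,"dx":0,"dy":0,"dz":0.0275,"wx":0,"wy":0,"wz":0},
    {"fingers":-1,"dx":0,"dy":0,"dz":0,"wx":0,"wy":0,"wz":0},
    {"fingers":1,"dx":0,"dy":0,"dz":0,"wx":0,"wy":0,"wz":0},
    {"fingers":1,"dx":0,"dy":0,"dz":0,"wx":0,"wy":0,"wz":0},
    {"fingers":1,"dx":0,"dy":0,"dz":0,"wx":0,"wy":0,"wz":0},
    {"fingers":1,"dx":0,"dy":0,"dz":0,"wx":0,"wy":0,"wz":0},
    {"fingers":1,"dx":0,"dy":0,"dz":0,"wx":0,"wy":0,"wz":0},
    {"fingers":1,"dx":0,"dy":0,"dz":0,"wx":0,"wy":0,"wz":0}
  ],
  "squeeze": 60
}}

```text
t: 2.88
tcp_pos: [0.4965, -0.424, 0.0792]
tcp_rot: [2.218, 2.222, -0.0]
wrist_force: [0.3, 0.8, 5.4]
grip_width: 0.019
gripper_force: 59.9
```

Call:
{"api": "step_arm", "payload": {
  "plan": [
    {"fingers":1,"dx":0,"dy":0,"dz":-0.01,"wx":0,"wy":0,"wz":0},
    {"fingers":1,"dx":0,"dy":0,"dz":-0.025,"wx":0,"wy":0,"wz":0},
    {"fingers":1,"dx":0,"dy":0,"dz":-0.035,"wx":0,"wy":0,"wz":0},
    {"fingers":1,"dx":0,"dy":0,"dz":-0.04,"wx":0,"wy":0,"wz":0},
    {"fingers":1,"dx":0,"dy":0,"dz":-0.035,"wx":0,"wy":0,"wz":0},
    {"fingers":1,"dx":0,"dy":0,"dz":-0.025,"wx":0,"wy":0,"wz":0},
    {"fingers":1,"dx":0,"dy":0,"dz":0,"wx":0,"wy":0,"wz":0}
  ]
}}

```text
t: 3.75
tcp_pos: [0.4966, -0.4242, 0.2505]
tcp_rot: [2.217, 2.22, -0.001]
wrist_force: [0.2, 0.2, -1.4]
grip_width: 0.0194
gripper_force: 58.9
```

Call:
{"api": "step_arm", "payload": {
  "plan": [
    {"fingers":1,"dx":0.02,"dy":-0.003,"dz":0,"wx":0,"wy":0,"wz":0},
    {"fingers":1,"dx":0.04,"dy":-0.006,"dz":0,"wx":0,"wy":0,"wz":0},
    {"fingers":1,"dx":0.05,"dy":-0.007,"dz":0,"wx":0,"wy":0,"wz":0},
    {"fingers":1,"dx":0.05,"dy":-0.007,"dz":0,"wx":0,"wy":0,"wz":0},
    {"fingers":1,"dx":0.05,"dy":-0.007,"dz":0,"wx":0,"wy":0,"wz":0},
    {"fingers":1,"dx":0.05,"dy":-0.007,"dz":0,"wx":0,"wy":0,"wz":0},
    {"fingers":1,"dx":0.05,"dy":-0.007,"dz":0,"wx":0,"wy":0,"wz":0},
    {"fingers":1,"dx":0.05,"dy":-0.007,"dz":0,"wx":0,"wy":0,"wz":0},
    {"fingers":1,"dx":0.05,"dy":-0.007,"dz":0,"wx":0,"wy":0,"wz":0},
    {"fingers":1,"dx":0.04,"dy":-0.005,"dz":0,"wx":0,"wy":0,"wz":0},
    {"fingers":1,"dx":0.02,"dy":-0.003,"dz":0,"wx":0,"wy":0,"wz":0},
    {"fingers":1,"dx":0,"dy":0,"dz":0,"wx":0,"wy":0,"wz":0}
  ]
}}

```text
t: 5.25
tcp_pos: [0.4279, 0.0478, 0.2464]
tcp_rot: [-2.215, -2.225, 0.002]
wrist_force: [0.1, 1.0, -1.8]
grip_width: 0.0191
gripper_force: 58.9
```

```bash
python3 w.py pics/w3.png
```

```text
5.25 [0.42790166 0.04779639 0.24643709] 90.24245056771743
or 6103.5 ((315.0, 372.5), (101.0, 64.0), 90.0)
 V [ 98.8 116.  124.  126.  127.  128.  129. ]
[ 0.404 -0.024  0.113] [ 0.451 -0.023  0.113] [ 0.453 -0.113  0.113] [ 0.403 -0.113  0.113]
bl 3469.5 ((502.50006103515625, 360.0000305175781), (64.34671783447266, 70.00357055664062), 45.0)
 V [105.6 168.  170.  171.  171.  173.  175. ]
[ 0.532 -0.057  0.113] [ 0.563 -0.015  0.113] [ 0.602 -0.053  0.113] [ 0.572 -0.097  0.113]
```

View pics/w3.png

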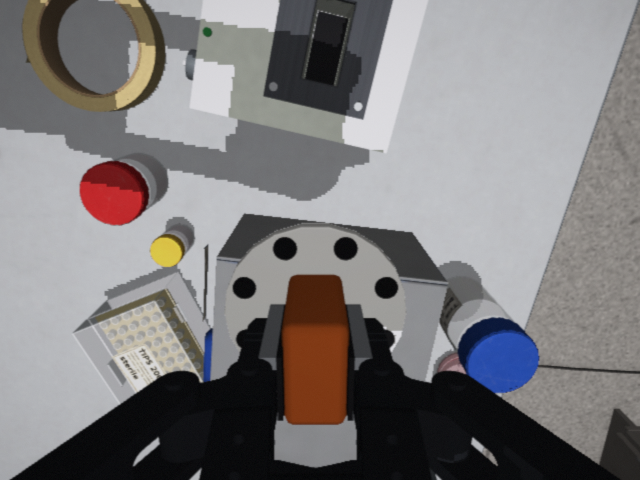

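The wrist view shows the slot at about (328,42), leaning roughly 10° clockwise on the dark hub. The held carrier sits square in the fingers. I'll move 45 mm closer so the whole hub is in view.

Call:
{"api": "step_arm", "payload": {
  "plan": [
    {"fingers":1,"dx":0.022,"dy":0,"dz":0,"wx":0,"wy":0,"wz":5},
    {"fingers":1,"dx":0.022,"dy":0,"dz":0,"wx":0,"wy":0,"wz":5},
    {"fingers":1,"dx":0,"dy":0,"dz":0,"wx":0,"wy":0,"wz":0}
  ]
}}

```text
t: 5.68
tcp_pos: [0.4309, 0.0903, 0.2472]
tcp_rot: [-2.404, -2.022, 0.002]
wrist_force: [-0.1, 0.5, -2.6]
grip_width: 0.0192
gripper_force: 58.9
```

```bash
python3 - <<'E'
from h import *
s=r.read_state();im=r.grab_frame("wrist");cv2.imwrite("pics/w4.png",im);c=cam("wrist",s)
print(s["t"],s["tcp_pos"],yaw(s))
g=cv2.cvtColor(im,cv2.COLOR_BGR2GRAY)
o=cv2.resize(im[0:300,170:490],None,fx=1.9,fy=1.9,interpolation=cv2.INTER_CUBIC);cv2.imwrite("pics/w4c.png",o)
z=s["tcp_pos"][2]-.008
A=R(s["tcp_rot"])
# disc rim by white mask
h=cv2.cvtColor(im,cv2.COLOR_BGR2HSV)
def tool(px,z):return A.T@(ray(c,px,z)-s["tcp_pos"])
for t in(40,25):
  m=(g[:200]<t).astype(np.uint8)*255
  for k in sorted(cv2.findContours(m,0,2)[0],key=cv2.contourArea)[-4:]:
    b=cv2.minAreaRect(k);P=[ray(c,p,.066) for p in cv2.boxPoints(b)]
    print(t,cv2.contourArea(k),np.round(b[0]),"ctr",ray(c,b[0],.066).round(4),"sides",np.linalg.norm(P[1]-P[0]).round(4),np.linalg.norm(P[2]-P[1]).round(4),"dirs",[np.degrees(np.arctan2(*(P[j+1]-P[j])[1::-1])).round(1) for j in(0,1)])
E
```

```text
5.675 [0.4308521  0.09027871 0.24724301] 80.14281652799819
40 4.0 [276. 163.] ctr [0.4078 0.1305 0.066 ] sides 0.0014 0.0033 dirs [np.float64(8.3), np.float64(-82.7)]
40 117.5 [301. 105.] ctr [0.4338 0.1682 0.066 ] sides 0.057 0.0266 dirs [np.float64(74.8), np.float64(-13.4)]
40 457.5 [ 57. 119.] ctr [0.2565 0.1889 0.066 ] sides 0.0461 0.0176 dirs [np.float64(52.3), np.float64(-27.3)]
40 1744.0 [305. 104.] ctr [0.4365 0.1684 0.066 ] sides 0.0442 0.0201 dirs [np.float64(76.9), np.float64(-11.8)]
25 1655.5 [305. 104.] ctr [0.4367 0.1683 0.066 ] sides 0.0438 0.0199 dirs [np.float64(77.6), np.float64(-11.3)]
```

View pics/w4c.png

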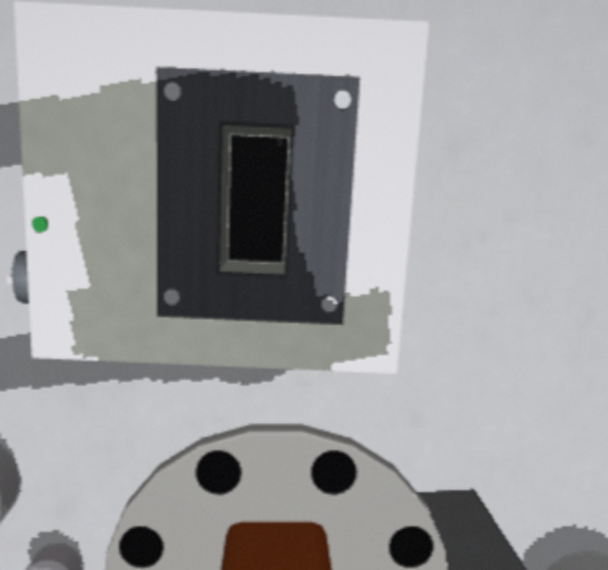

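The crop shows the hub plate corners at about (156,68), (359,77), (343,324), (157,315), and the slot frame corners at (222,124), (293,128), (285,274), (219,271). I'll cast these, and the disc rim, to points.

```bash
python3 - <<'E'
from h import *
s=r.read_state();c=cam("wrist",s);A=R(s["tcp_rot"])
f=lambda p:(p[0]/1.9+170-.25,p[1]/1.9-.25)
for n,Q in(("plate",[(156,68),(359,77),(343,324),(157,315)]),("frame",[(222,124),(293,128),(285,274),(219,271)]),("dark",[(231,135),(289,137),(283,263),(228,261)])):
    P=np.array([ray(c,f(p),.066) for p in Q]);L=[np.linalg.norm(P[i]-P[i-1]).round(4) for i in range(4)]
    a=[np.degrees(np.arctan2(*(P[i]-P[j])[1::-1])).round(1) for i,j in((0,3),(1,2))];b=[np.degrees(np.arctan2(*(P[i]-P[j])[1::-1])).round(1)+90 for i,j in((1,0),(2,3))]
    print(n,P.mean(0).round(4),L,"long dir",a,b)
# disc top rim: fit circle from edge points in tool frame
im=cv2.imread("pics/w4.png");h=cv2.cvtColor(im,cv2.COLOR_BGR2HSV)
g=cv2.cvtColor(im,cv2.COLOR_BGR2GRAY)
T=lambda px,z:(A.T@(ray(c,px,z)-s["tcp_pos"]))
for q in((253,428),(302,428),(207,440),(345,440),(160,468),(392,466),(120,525),(435,525)):
    print(q,T(f(q),s["tcp_pos"][2]-.008)[:2].round(4))
k=max(cv2.findContours(cv2.inRange(h,(4,140,60),(18,255,255)),0,2)[0],key=cv2.contourArea)
x,y,w,hh=cv2.boundingRect(k);print("grip box",x,y,w,hh)
for p in((x,y+hh),(x+w,y+hh)):print(T(p,s["tcp_pos"][2]+.034)[:2].round(4))
E
```

```text
plate [0.435  0.1668 0.066 ] [np.float64(0.0889), np.float64(0.0735), np.float64(0.0895), np.float64(0.0738)] long dir [np.float64(77.8), np.float64(77.9)] [np.float64(77.9), np.float64(77.4)]
frame [0.4354 0.1669 0.066 ] [np.float64(0.0531), np.float64(0.0262), np.float64(0.0529), np.float64(0.0257)] long dir [np.float64(77.7), np.float64(77.2)] [np.float64(77.2), np.float64(77.6)]
dark [0.4366 0.167  0.066 ] [np.float64(0.0455), np.float64(0.0215), np.float64(0.0456), np.float64(0.0213)] long dir [np.float64(77.7), np.float64(77.5)] [np.float64(78.3), np.float64(78.2)]
(253, 428) [ 0.0374 -0.0049]
(302, 428) [0.0374 0.0045]
(207, 440) [ 0.035  -0.0138]
(345, 440) [0.035  0.0128]
(160, 468) [ 0.0292 -0.0231]
(392, 466) [0.0297 0.0221]
(120, 525) [ 0.0172 -0.0316]
(435, 525) [0.0172 0.0313]
grip box 282 275 67 149
[-0.0146 -0.0107]
[-0.0146  0.01  ]
```

Plate size (73.6 x 89 mm) and slot size (26 x 53 mm) match the given ones. The slot centre is (0.435, 0.167) with its long axis at 77.6°. The carrier axis is 2 mm ahead of the TCP along tool x. I'm moving above the slot.

Call:
{"api": "step_arm", "payload": {
  "plan": [
    {"fingers":1,"dx":0.024,"dy":-0.003,"dz":0,"wx":0,"wy":0,"wz":0},
    {"fingers":1,"dx":0.03,"dy":-0.004,"dz":0,"wx":0,"wy":0,"wz":0},
    {"fingers":1,"dx":0.02,"dy":-0.002,"dz":0,"wx":0,"wy":0,"wz":2.5},
    {"fingers":1,"dx":0,"dy":0,"dz":0.03,"wx":0,"wy":0,"wz":0},
    {"fingers":1,"dx":0,"dy":0,"dz":0.04,"wx":0,"wy":0,"wz":0},
    {"fingers":1,"dx":0,"dy":0,"dz":0.03,"wx":0,"wy":0,"wz":0},
    {"fingers":1,"dx":0,"dy":0,"dz":0.012,"wx":0,"wy":0,"wz":0},
    {"fingers":1,"dx":0,"dy":0,"dz":0,"wx":0,"wy":0,"wz":0},
    {"fingers":1,"dx":0,"dy":0,"dz":0,"wx":0,"wy":0,"wz":0}
  ]
}}

```text
t: 6.85
tcp_pos: [0.436, 0.1646, 0.1373]
tcp_rot: [2.448, 1.967, 0.003]
wrist_force: [-0.3, -0.4, -1.5]
grip_width: 0.0197
gripper_force: 58.8
```

```bash
python3 - <<'E'
from h import *
s=r.read_state();print(s["t"],s["tcp_pos"],yaw(s),R(s["tcp_rot"])[:,2])
A=R(s["tcp_rot"]);print("tool delta",A.T@(np.array([.4346,.1648,.1])-s["tcp_pos"]))
a=r.grab_frame("scene")[150:260,100:260];b=r.grab_frame("wrist")
o=np.zeros((480,800,3),np.uint8);o[:330,:480]=cv2.resize(a,None,fx=3,fy=3,interpolation=2);o[:240,480:]=cv2.resize(b,(320,240));cv2.imwrite("pics/p5.png",o)
E
```

```text
6.85 [0.4360469  0.16464363 0.13728431] 77.58205394372273 [ 2.21533688e-03  1.57423939e-04 -9.99997534e-01]
tool delta [-0.00018192 -0.00152607  0.03728104]
```

View pics/p5.png

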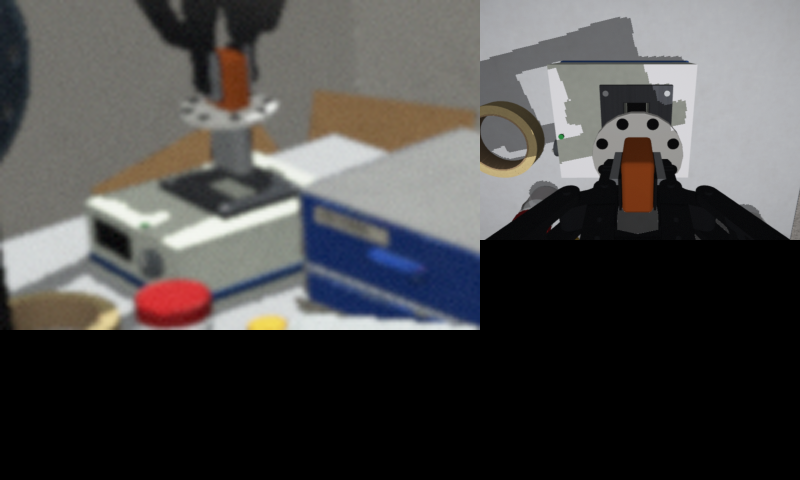

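Both views show the shaft upright over the slot (scene crop about (232,150)), with grip and slot parallel. I'll correct 1.5 mm in y and lower.

Call:
{"api": "step_arm", "payload": {
  "plan": [
    {"fingers":1,"dx":0,"dy":-0.0015,"dz":0.005,"wx":0,"wy":0,"wz":0},
    {"fingers":1,"dx":0,"dy":0,"dz":0.008,"wx":0,"wy":0,"wz":0},
    {"fingers":1,"dx":0,"dy":0,"dz":0.006,"wx":0,"wy":0,"wz":0},
    {"fingers":1,"dx":0,"dy":0,"dz":0.005,"wx":0,"wy":0,"wz":0},
    {"fingers":1,"dx":0,"dy":0,"dz":0,"wx":0,"wy":0,"wz":0}
  ]
}}

```text
t: 7.58
tcp_pos: [0.433, 0.1651, 0.1114]
tcp_rot: [-2.448, -1.968, 0.002]
wrist_force: [0.7, 0.5, -1.2]
grip_width: 0.0194
gripper_force: 58.8
```

Call:
{"api": "step_arm", "payload": {
  "plan": [
    {"fingers":1,"dx":0,"dy":0,"dz":0.007,"wx":0,"wy":0,"wz":0},
    {"fingers":1,"dx":0,"dy":0,"dz":0.007,"wx":0,"wy":0,"wz":0},
    {"fingers":1,"dx":0,"dy":0,"dz":0.007,"wx":0,"wy":0,"wz":0},
    {"fingers":1,"dx":0,"dy":0,"dz":0.004,"wx":0,"wy":0,"wz":0},
    {"fingers":1,"dx":0,"dy":0,"dz":0.002,"wx":0,"wy":0,"wz":0},
    {"fingers":1,"dx":0,"dy":0,"dz":0,"wx":0,"wy":0,"wz":0}
  ]
}}

```text
t: 8.32
tcp_pos: [0.4334, 0.1652, 0.0849]
tcp_rot: [-2.449, -1.968, 0.0]
wrist_force: [0.9, -1.0, -2.8]
grip_width: 0.0193
gripper_force: 58.8
```

In the slot with no contact. Now small steps down to contact.

Call:
{"api": "step_arm", "payload": {
  "plan": [
    {"fingers":1,"dx":0,"dy":0,"dz":0.0015,"wx":0,"wy":0,"wz":0},
    {"fingers":1,"dx":0,"dy":0,"dz":0.001,"wx":0,"wy":0,"wz":0},
    {"fingers":1,"dx":0,"dy":0,"dz":0.001,"wx":0,"wy":0,"wz":0},
    {"fingers":1,"dx":0,"dy":0,"dz":0,"wx":0,"wy":0,"wz":0},
    {"fingers":1,"dx":0,"dy":0,"dz":0,"wx":0,"wy":0,"wz":0}
  ]
}}

```text
t: 8.95
tcp_pos: [0.4334, 0.1652, 0.0815]
tcp_rot: [2.449, 1.968, 0.0]
wrist_force: [0.2, 0.5, -2.9]
grip_width: 0.0194
gripper_force: 58.8
```

Call:
{"api": "step_arm", "payload": {
  "plan": [
    {"fingers":1,"dx":0,"dy":0,"dz":0.0007,"wx":0,"wy":0,"wz":0},
    {"fingers":1,"dx":0,"dy":0,"dz":0.0005,"wx":0,"wy":0,"wz":0},
    {"fingers":1,"dx":0,"dy":0,"dz":0,"wx":0,"wy":0,"wz":0}
  ]
}}

```text
t: 9.32
tcp_pos: [0.4334, 0.1652, 0.0802]
tcp_rot: [-2.449, -1.968, 0.0]
wrist_force: [-0.4, -0.5, -1.1]
grip_width: 0.0194
gripper_force: 59.1
```

Call:
{"api": "step_arm", "payload": {
  "plan": [
    {"fingers":1,"dx":0,"dy":0,"dz":0.0005,"wx":0,"wy":0,"wz":0},
    {"fingers":1,"dx":0,"dy":0,"dz":0,"wx":0,"wy":0,"wz":0},
    {"fingers":1,"dx":0,"dy":0,"dz":0,"wx":0,"wy":0,"wz":0}
  ]
}}

```text
t: 9.7
tcp_pos: [0.4334, 0.1652, 0.0802]
tcp_rot: [2.448, 1.968, -0.0]
wrist_force: [-3.3, 0.1, 6.4]
grip_width: 0.0194
gripper_force: 59.8
```

Contact at 6.4 N with z stalled at the expected height, so the disc is seated. Releasing and rising.

Call:
{"api": "step_arm", "payload": {
  "plan": [
    {"fingers":0.4,"dx":0,"dy":0,"dz":0,"wx":0,"wy":0,"wz":0},
    {"fingers":0,"dx":0,"dy":0,"dz":0,"wx":0,"wy":0,"wz":0},
    {"fingers":-0.7,"dx":0,"dy":0,"dz":0,"wx":0,"wy":0,"wz":0},
    {"fingers":-0.7,"dx":0,"dy":0,"dz":0,"wx":0,"wy":0,"wz":0},
    {"fingers":-0.7,"dx":0,"dy":0,"dz":0,"wx":0,"wy":0,"wz":0},
    {"fingers":-0.7,"dx":0,"dy":0,"dz":-0.01,"wx":0,"wy":0,"wz":0},
    {"fingers":-0.7,"dx":0,"dy":0,"dz":-0.03,"wx":0,"wy":0,"wz":0},
    {"fingers":-0.7,"dx":0,"dy":0,"dz":-0.04,"wx":0,"wy":0,"wz":0},
    {"fingers":-0.7,"dx":0,"dy":0,"dz":-0.04,"wx":0,"wy":0,"wz":0},
    {"fingers":-0.7,"dx":0,"dy":0,"dz":-0.03,"wx":0,"wy":0,"wz":0},
    {"fingers":-0.7,"dx":0,"dy":0,"dz":0,"wx":0,"wy":0,"wz":0}
  ]
}}

```text
t: 11.08
tcp_pos: [0.4352, 0.1654, 0.2332]
tcp_rot: [2.446, 1.966, 0.009]
wrist_force: [1.2, -0.5, -1.8]
grip_width: 0.0726
gripper_force: 0.0
```

```bash
python3 - <<'E'
from h import *
a=r.grab_frame("scene")[150:260,100:260];d=r.grab_frame("scene")[210:310,330:530];b=r.grab_frame("wrist")
o=np.zeros((540,800,3),np.uint8);o[:330,:480]=cv2.resize(a,None,fx=3,fy=3,interpolation=2);o[:240,480:]=cv2.resize(b,(320,240));o[335:535,:400]=cv2.resize(d,None,fx=2,fy=2);cv2.imwrite("pics/p6.png",o)
E
```

```text
(no output)
```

View pics/p6.png

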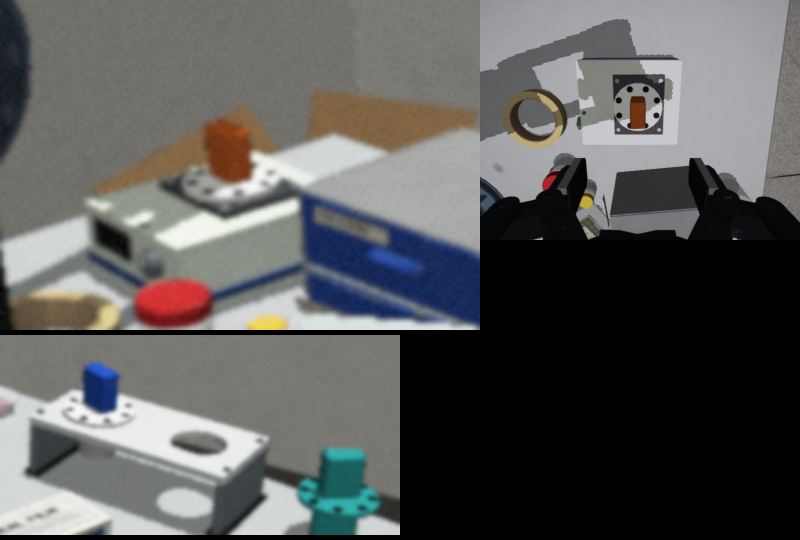

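The orange carrier's disc lies flat on the hub (crop (232,170)). The blue carrier is still in the rack, the turquoise one is untouched, and the gripper is clear. Handing in.

```bash
python3 -c "
from bench import r
print(r.job_done())"
```

```text
the job is handed in; nothing more can be done
None
```

The orange-gripped flat-shaft carrier is seated in the mixer's slot with its disc flat on the hub and released, the blue and turquoise carriers were left where they stood, and the job was handed in at about 11 s.

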